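# Make up a drawing kit and a travel kit from the stock box and the desk

## Task

Please make up the two kits. Turn the two buttons of the wooden stock box aside, lift the clear cover out and lay it flat on the big notebook at the right front of the desk, where it will not get scratched. Then put the eraser and the pencil sharpener into their recesses in the narrow drawing tray, and the memory stick and the plug charger into theirs in the wide travel tray, each piece lying flat at the bottom of its own fitted recess.

Things in the scene. Friction and masses are not known exactly. Their poses are not given: they have to be found in the camera images.
- cover: Clear cover 69 x 125 x 5 mm in the top of the wooden stock box (fixed, 92 x 180, rim 31 mm high; inside 62 x 128, floor 6 mm above the desk). Origin: centre of its underside, 26 mm above the desk in the box; y along its 125 mm, away from the robot. Dark handle at its centre: 44 mm along x, 12 mm across y, bar 15 to 29 mm above the origin. Pinch across y, lift straight up.
- button_near: Steel turn button on the box's near end, 77 mm from the cover's centre. Origin: on its vertical pivot, 31 mm up. y runs along the blade (23.5 mm), at first over the cover. On the blade (12 wide, 6.5 mm high) a thumb wing 8 mm thick (x), y -10 to +16, up to 21.5 mm above the origin: pinch across x over the pivot. Turns either way (0.025 N m), stays; clears the cover beyond 70 degrees, stops at 100.
- button_far: The same kind of turn button on the far end of the stock box, 154 mm beyond the near one; its blade (its y) points back over the cover's other end.
- memory_stick: Memory stick, 54 x 17 x 8 mm, lying flat in the stock box under the cover. Origin: centre of its underside; x along its 54 mm length, z up. Pinch it across y, 17 mm.
- sharpener: Grey metal pencil sharpener, 26 x 15 x 12 mm, lying flat in the stock box under the cover. Origin: centre of its underside; x along its 26 mm length, z up. Pinch it across y, 15 mm.
- eraser: Eraser in a card sleeve, 22 x 50 x 13 mm, flat on the desk. Origin: centre of its underside; y along its 50 mm length, z up. Pinch it across x, 22 mm. A lip balm (19 mm thick, 68 mm tall) stands 50 mm from its centre on its +y side.
- charger: White plug charger lying on its side: cube 28 x 28 x 32 mm high with short pins, 45 mm long over all. Origin: under the middle of the 45 mm; x points to the pins, z up; the cube spans x -22 to +6 mm. Pinch the cube across y, 28 mm, at x = -8 mm. A binder clip (38 mm tall) stands 56 mm from the origin on its -x side.
- drawing_tray: Narrow pale wooden tray, 56 x 134 x 14 mm, fixed. Origin: centre of its underside; y along its 134 mm, z up. Recesses 6 mm deep (floors at z 8 mm): the eraser's 38 (x) by 66 (y) mm at x 0, y -25 mm; the sharpener's 31 (x) by 42 (y) mm at x 0, y +37 mm. Each piece lies with its length along y, either way round; let go a few mm above the floor, the fingers need not enter.
- travel_tray: Wide pale wooden tray, 88 x 124 x 14 mm, fixed. Origin: centre of its underside; y along its 124 mm, z up. Recesses 6 mm deep (floors at z 8 mm): the memory stick's 70 (x) by 33 (y) mm at x 0, y -36 mm, the stick's length along x; the charger's 44 (x) by 61 (y) mm at x 0, y +22.5 mm, its 45 mm length along y, either way round. Let go a few mm above the floor.
- notebook: Big card-covered notebook lying flat at the right front, by the mug, 185 x 258 x 19 mm, fixed. Origin: centre of its underside; y along its 258 mm, away from the robot; top 19 mm above the desk. A small pad of notes lies at its far end (y beyond +45 mm); the rest is free for the cover, whose centre may go 40 mm to the near side of the middle (y -40 mm).

How it is judged:
At the end, for the whole second after the job is handed in: Each of the four pieces lies flat on the floor of its own recess (within 14 mm of the recess centre in x and y, charger 20 mm; tilt under 0.08 rad), and the cover lies flat on the notebook top (centre within 80 mm across, 110 mm along; tilt under 0.05 rad); all at rest (x of eraser in the frame of drawing_tray between -0.014 and 0.014 m and y of eraser in the frame of drawing_tray between -0.039 and -0.011 m and z of each of eraser, sharpener in the frame of drawing_tray below 0.0105 m and angle between each of eraser, sharpener, memory_stick, charger's own z axis and vertical below 0.08 rad and linear speed of each of eraser, sharpener, memory_stick, charger, cover below 0.01 m/s and x of sharpener in the frame of drawing_tray between -0.014 and 0.014 m and y of sharpener in the frame of drawing_tray between 0.023 and 0.051 m and x of memory_stick in the frame of travel_tray between -0.014 and 0.014 m and y of memory_stick in the frame of travel_tray between -0.05 and -0.022 m and z of each of memory_stick, charger in the frame of travel_tray below 0.0105 m and x of charger in the frame of travel_tray between -0.02 and 0.02 m and y of charger in the frame of travel_tray between 0.0025 and 0.0425 m and x of cover in the frame of notebook between -0.08 and 0.08 m and y of cover in the frame of notebook between -0.11 and 0.11 m and z of cover in the frame of notebook between 0.016 and 0.022 m and angle between cover's own z axis and vertical below 0.05 rad); the robot touches nothing.
It also fails if it takes over 134 s, if anything falls off the work surface, if the arm or the gripper's body presses on something with over 40 N, if the wrist force passes 120 N, or if a joint passes its speed limit or range.

## Robot

A 6-joint arm with a two-finger parallel gripper is mounted at the origin on a cart in front of the work surface, level with it; the furniture and walls round the work are solid. World frame = base frame: x ahead of the robot, y to its left, z up, the work surface at z = 0. Lengths are in m, angles in rad, forces in N, time in s.
With the tool pointing down it reaches from about 0.35 to 0.975 m from the base axis. Payload 17.4 kg.
Tool frame: the origin (TCP) lies at the very end of the fingers, on their centre line; the grasp point (between the pads) lies behind it (r.hold_point_z is the z of the grasp point in the tool frame, in m); z points along the fingers, y is the line along which they close (so a half turn about z gives the same grasp; the last joint's range is limited). The gripper opens to 85 mm and grips with 20 to 120 N. Pads are 22 mm wide; open, the fingers measure 114 mm over their backs; the gripper's body (76 mm by 85 mm) begins 54 mm behind the grasp point. The pads swing forward as they close: fully open they stand 13 mm farther back than shut.
Start: joints at [-1.145, 0.116, 1.442, -0, 1.584, -0.038], TCP at [0.302, -0.604, 0.231] pointing down, gripper open.
Joint ranges: [-2.83, 2.83], [-0.83, 2.19], [0.07, 2.5], [-1.14, 4.28], [0.01, 3], [-2.97, 2.97]. Speed limits (rad/s): [1.89, 1.89, 2.22, 3.14, 3.14, 3.14].

## Interface

Orientations are given as [roll, pitch, yaw] about the fixed x, y, z axes, in that order (R = Rz(yaw) Ry(pitch) Rx(roll)).
In Python, from workcell import r gives the robot as it stands. The module is installed in compiled form; this text tells all that it offers.
- The arm moves only by the tool jog_arm, never from a script. Its argument "plan" is a list of rows, each a list of 7 numbers: the finger opening in cm, from 0 to 8.54, then the shift along the world's x, y, z in cm, then the turn, a rotation vector about the world's x, y, z in degrees. In form: [[claw, dx, dy, dz, ax, ay, az], ...]. A call has 1 to 20 rows; each row is the pose to reach, as a shift and turn from the pose commanded when the call began; what a row does not reach only later rows make up. A row lasts 1/10 s, in which the tool goes at most 50 mm and 8.59 degrees, less where a joint would pass 70% of its speed; a pose out of reach is approached as far as the arm can. A call with a gripper value outside its range is refused whole. The fingers move at their own pace and stop on an object; "squeeze" is the grip in N (left out, the last holds). Time passes only in rows, so rows that repeat a pose let the fingers close. It gives the time, the measured TCP pose, the force, the opening and the grip force at its end, in the units of the state.
- r.get_state(): the state, without advancing time (a new reading comes with each control period).
- r.get_image(name): name is "scene" or "top" or "wrist"; returns the picture (400x640x3 uint8, red, green, blue); there is no depth.
- r.camera_model(name): a dict with "mtx" (3x3 intrinsics, pixels), "R" (3x3) and "t" (3): a world point X has camera coordinates R X + t; the wrist camera has in their place "T_tool_cam" (4x4, takes a point from camera to tool coordinates, whose origin is the TCP and whose axes are the flange's). Camera axes: x right, y down, z forward; pixel columns grow to the right and rows downward; lengths in m; the calibration is good to about 2 mm. A picture is of the moment at which its call begins: read the wrist's pose just before it. camera_model takes no time and is no camera call.
- r.sign_off(): hands the job in; it is judged then, once.
The state is a dict: "time_s": time; "q": joint angles; "joint_velocities": joint speeds; "joint_torque": joint torques, N m; "ee_pos": TCP position; "ee_rot": TCP orientation; "ft_force": force on the tool from outside, world axes, zero at the start; "wrist_torque": the same for the moment, N m; "gripper_width": finger opening in m; "grip_force": force on a finger pad.
Only numpy, scipy, OpenCV 4.12 (cv2) and the standard library are available. Lean on these libraries where they do the work, as an engineer would, in place of code of your own. Each camera call takes 0.05 s, during which the arm holds its last target. There are 200 camera calls.

## Working session

There is one attempt and no reset: what is moved stays moved. The work goes in short steps, Python scripts to look and compute and a tool call to move; the robot and the scene stay as the last step left them, time stands still between calls to the robot, and variables do not carry over. Pictures are saved under pics/ and viewed, at most 14 in all, crops included, and the job is handed in when it is done.

Besides the shell and the picture viewer there is one more tool, called after ">>>" in YAML: its name, and indented under it one key for each argument. jog_arm: Moves the arm, as the interface text tells. Its arguments: {"type":"object","properties":{"plan":{"type":"array","items":{"type":"array","items":{"type":"number"}}},"squeeze":{"type":"number"}},"required":["plan"]}

```bash
mkdir -p pics; cat > h.py <<'E'
import numpy as np, cv2
from workcell import r
from scipy.spatial.transform import Rotation as Ro
def cam(n, st=None):
    m=r.camera_model(n); K=np.array(m["mtx"])
    if n=="wrist":
        st=st or r.get_state()
        T=np.eye(4); T[:3,:3]=Ro.from_euler('xyz',st["ee_rot"]).as_matrix(); T[:3,3]=st["ee_pos"]
        W=np.linalg.inv(T@np.array(m["T_tool_cam"])); return K,W[:3,:3],W[:3,3]
    return K,np.array(m["R"]),np.array(m["t"])
def grab(n,f):
    c=cam(n); im=cv2.cvtColor(r.get_image(n),cv2.COLOR_RGB2BGR); cv2.imwrite('pics/'+f,im); np.savez('pics/'+f[:-4],K=c[0],R=c[1],t=c[2]); return im
def load(f):
    d=np.load('pics/'+f+'.npz'); return cv2.imread('pics/'+f+'.png'),(d['K'],d['R'],d['t'])
def ray(c,p):
    K,R,t=c; return -R.T@t, R.T@np.linalg.inv(K)@np.array([p[0],p[1],1.])
def onz(c,p,z):
    o,d=ray(c,p); return o+d*(z-o[2])/d[2]
def tri(a,p,b,q):
    o1,d1=ray(a,p);o2,d2=ray(b,q);d1/=np.linalg.norm(d1);d2/=np.linalg.norm(d2)
    s=np.linalg.lstsq(np.c_[d1,-d2],o2-o1,rcond=None)[0]
    A=o1+d1*s[0];B=o2+d2*s[1]; return (A+B)/2,np.linalg.norm(A-B)
def proj(c,X):
    K,R,t=c; v=K@(R@np.array(X)+t); return v[:2]/v[2]
E
python3 - <<'E'
from h import *
for n in("scene","top"):
    grab(n,n+"0.png"); c=cam(n); print(n,(-c[1].T@c[2]).round(3),c[0][0,0])
print(r.get_state(), r.hold_point_z, r.camera_model("wrist"))
E
```

```text
scene [0.163 0.351 0.676] 423.7785671130334
top [ 0.445 -0.086  1.055] 446.0940516446331
{'time_s': 0.1, 'q': array([-1.14483669e+00,  1.16454399e-01,  1.44223087e+00,  1.41258253e-05,
        1.58400508e+00, -3.78162524e-02]), 'joint_velocities': array([ 0.00096445, -0.00130116, -0.00178857, -0.00010478, -0.00016842,
        0.00057729]), 'joint_torque': array([ 6.97110827e-04, -7.33666849e+01, -6.33786464e+01, -8.29142664e-05,
        5.25781114e-03,  4.20114691e-05]), 'ee_pos': array([ 0.30185707, -0.60354049,  0.23060483]), 'ee_rot': array([-3.14049628e+00, -5.56153266e-05,  4.63776033e-01]), 'ft_force': array([ 0.34595529, -0.1280932 ,  0.58951193]), 'wrist_torque': array([-0.00662091,  0.01016906,  0.01400969]), 'grip_force': 0.0, 'gripper_width': 0.08538537164826465} -0.0187 {'mtx': array([[277.96967797,   0.        , 321.06671791],
       [  0.        , 277.96967797, 197.97708417],
       [  0.        ,   0.        ,   1.        ]]), 'T_tool_cam': array([[-7.77213628e-04, -9.44674411e-01, -3.28008617e-01,
         8.48001561e-02],
       [ 9.99999670e-01, -6.56350609e-04, -4.79181758e-04,
        -9.93805831e-04],
       [ 2.37382090e-04, -3.28008881e-01,  9.44674609e-01,
        -1.41632627e-01],
       [ 0.00000000e+00,  0.00000000e+00,  0.00000000e+00,
         1.00000000e+00]])}
```

View pics/scene0.png

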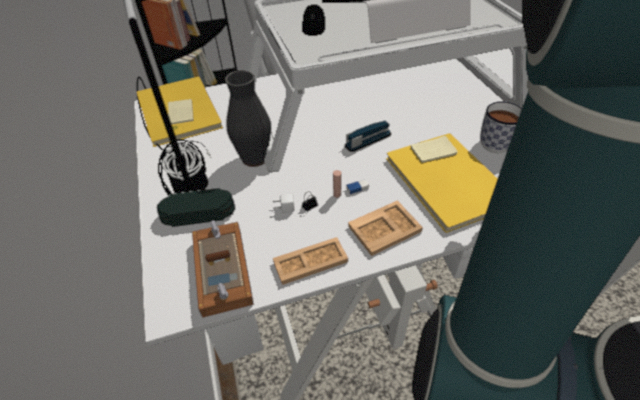

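View pics/top0.png

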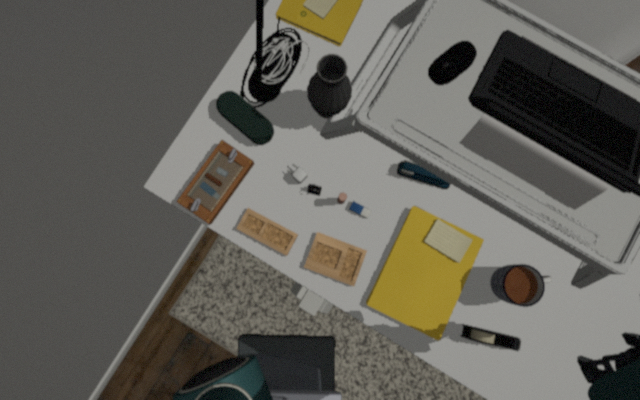

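The scene view shows the stock box at (222,268), charger (285,203), binder clip (310,202), lip balm (337,184), eraser (355,187), two trays (310,260),(385,228) and the notebook (445,180). In the top view the same things lie at box (213,181), charger (297,173), eraser (358,210), trays (266,231),(334,258) and notebook (425,272).

```bash
python3 - <<'E'
from h import *
im,c=load('top0')
def rect(mask,z,name,mina=150):
    mask=cv2.morphologyEx(mask,cv2.MORPH_CLOSE,np.ones((5,5)))
    for k in cv2.findContours(mask,cv2.RETR_EXTERNAL,cv2.CHAIN_APPROX_NONE)[0]:
        if cv2.contourArea(k)<mina: continue
        P=np.array([onz(c,p[0],z)[:2] for p in k],np.float32)
        (x,y),(w,h),a=cv2.minAreaRect(P*1000); M=k[:,0].mean(0)
        print(name,M.round(),'xy',round(x),round(y),'size',round(w),round(h),'ang',round(a,1))
hsv=cv2.cvtColor(im,cv2.COLOR_BGR2HSV)
for p in [(213,181),(266,231),(297,173),(358,210),(425,272),(342,197)]: print(p,hsv[p[1],p[0]],onz(c,p,0.01).round(3))
rect(cv2.inRange(hsv,(20,150,100),(32,255,255)),.019,'yellow')
rect(cv2.inRange(hsv,(5,70,90),(19,200,255)),.014,'tray')
rect(cv2.inRange(hsv,(0,120,40),(14,255,200)),.031,'box')
rect(cv2.inRange(hsv,(100,120,40),(130,255,255)),.013,'blue',40)
crop=im[130:290,160:390]; cv2.imwrite('pics/topc.png',cv2.resize(crop,None,fx=3.4,fy=3.4,interpolation=cv2.INTER_CUBIC))
E
```

```text
(213, 181) [ 14 123  56] [0.629 0.152 0.01 ]
(266, 231) [ 17 115 137] [0.513 0.022 0.01 ]
(297, 173) [ 42   8 152] [ 0.653 -0.047  0.01 ]
(358, 210) [105 160  91] [ 0.568 -0.193  0.01 ]
(425, 272) [ 24 179 155] [ 0.427 -0.35   0.01 ]
(342, 197) [ 11  73 144] [ 0.598 -0.155  0.01 ]
yellow [431. 266.] xy 428 -347 size 183 251 ang 65.0
yellow [320.  16.] xy 1037 -91 size 111 210 ang 1.6
tray [335. 259.] xy 453 -140 size 123 87 ang 70.4
tray [267. 231.] xy 512 21 size 134 54 ang 63.4
tray [223. 185.] xy 620 135 size 62 181 ang 57.7
tray [202. 173.] xy 646 174 size 35 181 ang 55.6
box [193. 358.] xy 227 167 size 46 47 ang 62.4
box [140. 363.] xy 221 285 size 63 174 ang 60.5
box [520. 285.] xy 403 -560 size 73 79 ang 61.2
box [226. 189.] xy 612 122 size 44 174 ang 56.7
box [204. 174.] xy 633 155 size 61 175 ang 57.1
blue [356. 208.] xy 573 -188 size 24 16 ang 64.5
blue [421. 171.] xy 666 -343 size 87 15 ang 72.5
```

View pics/topc.png

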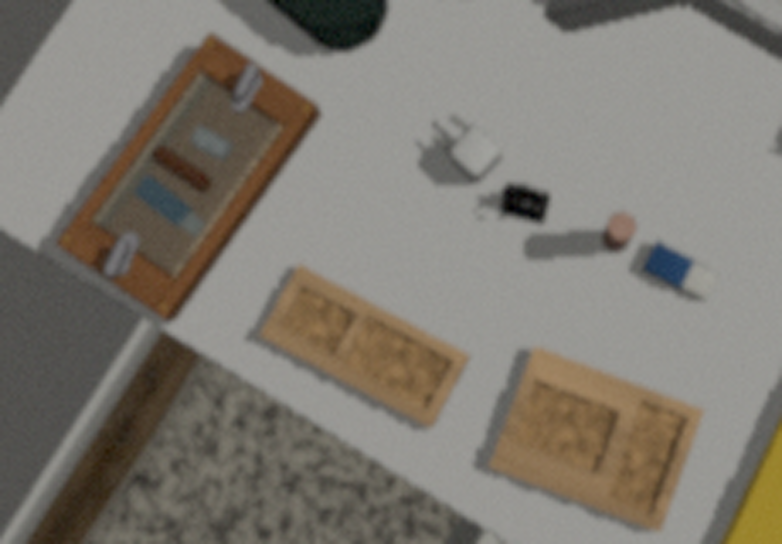

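The crop shows box corners at crop px (212,36),(318,110),(168,318),(60,243), memory stick at (168,205), sharpener (210,140), handle (180,168), buttons at (247,88) and (122,255), charger with pins to upper left, and the smaller sharpener recess on the left of the narrow tray. I'll go look more closely with the wrist camera.

>>> jog_arm:
  plan:
    - [8.5,28,60,2,0,0,0]
    - [8.5,28,60,2,0,0,0]
    - [8.5,28,60,2,0,0,0]
    - [8.5,28,60,2,0,0,0]
    - [8.5,28,60,2,0,0,0]
    - [8.5,28,60,2,0,0,0]
    - [8.5,28,60,2,0,0,0]
    - [8.5,28,60,2,0,0,0]
    - [8.5,28,60,2,0,0,0]
    - [8.5,28,60,2,0,0,0]
    - [8.5,28,60,2,0,0,0]
    - [8.5,28,60,2,0,0,0]
    - [8.5,28,60,2,0,0,0]
    - [8.5,28,60,2,0,0,0]
    - [8.5,28,60,2,0,0,0]
    - [8.5,28,60,2,0,0,0]
    - [8.5,28,60,2,0,0,0]

```text
time_s: 1.8
ee_pos: [0.5816, -0.0049, 0.2513]
ee_rot: [3.141, 0.0, 0.463]
ft_force: [-0.1, -0.5, 0.1]
gripper_width: 0.0851
grip_force: 0.0
```

```bash
python3 - <<'E'
from h import *
s=r.get_state(); print(s['ee_pos'],s['ee_rot'],s['time_s'],s['joint_velocities'].round(3))
im=grab('wrist','w1.png')
E
```

```text
[ 0.581586   -0.00486015  0.25127159] [3.14144735e+00 1.83405428e-04 4.62552663e-01] 1.8 [-0.004 -0.003  0.001 -0.    -0.     0.003]
```

View pics/w1.png

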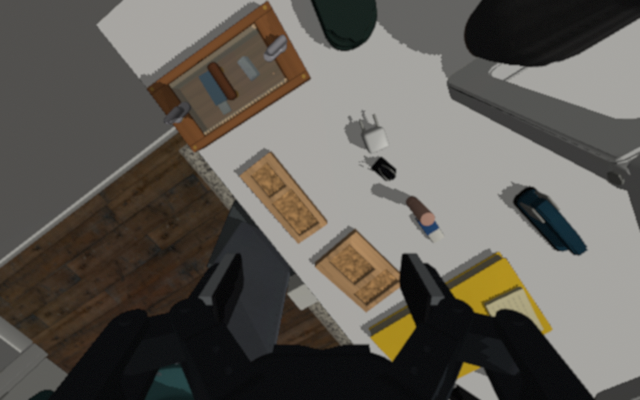

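>>> jog_arm:
  plan:
    - [8.5,-6,-9,-2,0,0,0]
    - [8.5,-6,-9,-2,0,0,0]
    - [8.5,-6,-9,-2,0,0,0]
    - [8.5,-6,-9,-2,0,0,0]

```text
time_s: 2.25
ee_pos: [0.5209, -0.0956, 0.2314]
ee_rot: [3.141, -0.0, 0.46]
ft_force: [0.3, -0.5, 0.4]
gripper_width: 0.085
grip_force: 0.0
```

```bash
python3 - <<'E'
from h import *
s=r.get_state(); print(s['ee_pos'],s['ee_rot'],s['time_s'],s['joint_velocities'].round(3))
im=grab('wrist','w2.png')
E
```

```text
[ 0.52092778 -0.09557802  0.23144922] [ 3.14120651e+00 -3.21399246e-04  4.60242783e-01] 2.25 [ 0.045  0.024 -0.032  0.01   0.     0.027]
```

View pics/w2.png

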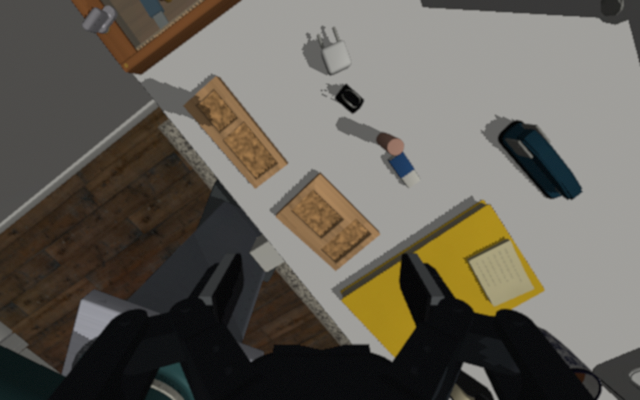

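W1 shows the box (corners near (268,3),(310,77),(198,150),(148,92)), buttons (180,112),(275,47), handle (222,80), charger (375,138), eraser (432,228), trays at (283,195),(358,268). W2 shows the trays at (237,130),(327,222), charger (336,58), eraser (403,168), clear of the lip balm (395,145), notebook with pad (505,270).

```bash
cat >> h.py <<'E'
def quad(mask,near):
    mask=cv2.morphologyEx(mask,cv2.MORPH_CLOSE,np.ones((5,5),np.uint8))
    ks=[k for k in cv2.findContours(mask,cv2.RETR_EXTERNAL,cv2.CHAIN_APPROX_NONE)[0] if cv2.contourArea(k)>40]
    if not ks: return None
    k=min(ks,key=lambda k:-cv2.pointPolygonTest(k,near,True))
    return cv2.convexHull(k)[:,0].astype(float)
def wrect(c,h,z):
    P=np.array([onz(c,p,z)[:2]*1000 for p in h],np.float32); (x,y),(w,hh),a=cv2.minAreaRect(P)
    if w>hh: w,hh,a=hh,w,a-90
    return np.array([x,y,w,hh,(a+90)]).round(1)   # a+90: direction of long side
E
python3 - <<'E'
from h import *
V={n:load(n) for n in('top0','w1','w2')}
H={n:cv2.cvtColor(V[n][0],cv2.COLOR_BGR2HSV) for n in V}
rng={'tray':((5,60,110),(19,200,255)),'yel':((20,150,70),(32,255,255)),'box':((0,110,30),(16,255,255)),'blue':((100,120,40),(130,255,255)),'white':((0,0,150),(180,30,255))}
for p,n in [((375,138),'w1'),((336,58),'w2'),((415,180),'w2'),((350,10),'w2'),((230,20),'w2'),((283,195),'w1')]: print(n,p,H[n][p[1],p[0]])
items=[('draw','tray',.014,{'top0':(266,231),'w1':(283,195),'w2':(237,130)}),('trav','tray',.014,{'top0':(334,258),'w1':(358,268),'w2':(327,222)}),
('box','box',.031,{'top0':(222,188),'w1':(250,115)}),('note','yel',.019,{'top0':(425,272)}),('eraserblue','blue',.013,{'top0':(356,208),'w2':(401,165)})]
for nm,cl,z,pts in items:
    Q={}
    for n,p in pts.items():
        h=quad(cv2.inRange(H[n],*rng[cl]),p); 
        if h is None: continue
        R=wrect(V[n][1],h,z); print(nm,n,R)
        bx=cv2.boxPoints(cv2.minAreaRect(h.astype(np.float32))); Q[n]=h
    if len(Q)>1:  # corners by nearest extreme direction, triangulated
        ns=list(Q); a,b=ns[-1],ns[0]
        u=np.deg2rad(R[4]); d=np.array([np.cos(u),np.sin(u)]); e=np.array([-d[1],d[0]])
        for s1 in(1,-1):
            for s2 in(1,-1):
                pk=lambda n:max(Q[n],key=lambda p:(s1*d+s2*e*(R[3]/R[2]))@onz(V[n][1],p,z)[:2])
                X,g=tri(V[a][1],pk(a),V[b][1],pk(b)); print('   corner',X.round(4)*1000,'gap',round(g*1000,1))
for p in [(180,112),(275,47)]: print('btn',onz(V['w1'][1],p,.045).round(3))
def sv(n,x0,y0,x1,y1,f): return cv2.resize(V[n][0][y0:y1,x0:x1],(400,300) ,interpolation=cv2.INTER_CUBIC)
A=np.hstack([cv2.resize(V['w1'][0][0:160,140:320],(400,356),interpolation=cv2.INTER_CUBIC),cv2.resize(V['w2'][0][20:198,290:490],(400,356),interpolation=cv2.INTER_CUBIC)])
cv2.imwrite('pics/c1.png',A)
E
```

```text
w1 (375, 138) [ 30   8 166]
w2 (336, 58) [ 30   8 161]
w2 (415, 180) [ 25  17 167]
w2 (350, 10) [ 23   6 159]
w2 (230, 20) [ 23   6 159]
w1 (283, 195) [ 16 128 161]
draw top0 [512.4  20.5  55.8 133.9  63.4]
draw w1 [513.5  21.2  58.3 133.9  63.3]
draw w2 [512.3  21.3  56.6 133.8  63.3]
   corner [509.9  77.9  15.3] gap 25.3
   corner [566.4  66.3  15.4] gap 1.6
   corner [460.5 -23.4  18.6] gap 2.5
   corner [507.7 -49.   13.3] gap 1.2
trav top0 [ 452.7 -139.7   87.7  123.1   70.6]
trav w1 [ 453.9 -138.9   89.5  123.8   70.6]
trav w2 [ 453.3 -139.1   88.4  123.7   70.5]
   corner [431.9 -68.6  14.8] gap 0.8
   corner [512.  -98.    2.1] gap 1.3
   corner [ 392.9 -181.1   14. ] gap 3.1
   corner [ 474.2 -209.6   14.9] gap 0.3
box top0 [633.3 155.6  61.3 175.6 146.8]
box w1 [390.6 179.6 224.1 657.5 159.2]
   corner [566.5  64.2 337.7] gap 0.5
   corner [541.1 135.  295.4] gap 22.0
   corner [657.3  57.1 239.8] gap 29.0
   corner [726.2 138.1  17.2] gap 3.3
note top0 [ 428.5 -347.3  182.3  251.6  154.8]
eraserblue top0 [ 572.7 -187.5   16.    24.1   64.5]
eraserblue w2 [ 572.5 -186.2   19.5   27.1   63.6]
   corner [ 571.2 -173.2    8.1] gap 2.8
   corner [ 585.6 -181.8    3.9] gap 1.5
   corner [ 560.8 -193.4   15.8] gap 4.0
   corner [ 574.9 -199.6   16.8] gap 1.6
btn [0.571 0.18  0.045]
btn [0.685 0.105 0.045]
```

View pics/c1.png

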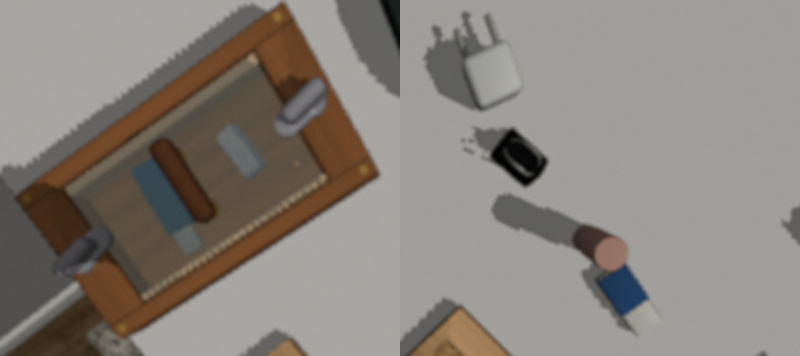

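The crop shows box rim corners at crop px (285,2),(378,175),(122,334),(18,198), far wing about (302,105), near wing about (82,250), handle (182,180); at right the cube top corners (463,58),(507,40),(523,92),(480,109) with pins up-left, eraser from (612,285) to (645,320).

```bash
python3 - <<'E'
from h import *
T=load('top0')[1];W=load('w1')[1];W2=load('w2')[1]
c1=lambda p:(140+p[0]*180/400,p[1]*160/356); tc=lambda p:(160+p[0]/3.4,130+p[1]/3.4); c2=lambda p:(290+(p[0]-400)/2,20+p[1]/2)
A=[(285,2),(378,175),(122,334),(18,198)];B=[(212,36),(318,110),(168,318),(60,243)]
P=np.array([onz(W,c1(p),.031) for p in A]);Q=np.array([onz(T,tc(p),.031) for p in B])
for X,n in((P,'w1'),(Q,'top')):
    d=(X[0]+X[1]-X[2]-X[3])/2; print(n,'c',X.mean(0).round(4),'L',np.linalg.norm(d).round(3),'W',np.linalg.norm((X[0]+X[3]-X[1]-X[2])/2).round(3),'ang',np.degrees(np.arctan2(d[1],d[0])).round(1))
for a,b in zip(A,B): print(' corner tri',tri(W,c1(a),T,tc(b)))
for n,a,b in(('far',(302,105),(247,88)),('near',(82,250),(122,253)),('handle',(182,180),(181,168))): print(n,tri(W,c1(a),T,tc(b)),onz(W,c1(a),.0525).round(4))
C=np.array([onz(W2,c2(p),.032) for p in[(463,58),(507,40),(523,92),(480,109)]]);print('cube',C.round(4),C.mean(0))
print('cube tri',tri(W2,c2((493,75)),W,(375.5,138.5)))
E
```

```text
w1 c [0.6265 0.1431 0.031 ] L 0.175 W 0.089 ang -33.3
top c [0.6239 0.1407 0.031 ] L 0.175 W 0.091 ang -33.1
 corner tri (array([0.72510078, 0.13326326, 0.02504164]), np.float64(0.0032311855422521366))
 corner tri (array([0.67517658, 0.05776475, 0.01525343]), np.float64(0.0009497466092568248))
 corner tri (array([0.5272318 , 0.15450043, 0.02299628]), np.float64(0.004538865903549834))
 corner tri (array([0.57588389, 0.22717168, 0.03110295]), np.float64(0.0018468857409555666))
far (array([0.6868778 , 0.10641449, 0.02883072]), np.float64(0.0025807228891386496)) [0.6851 0.1029 0.0525]
near (array([0.56846939, 0.1817632 , 0.04439804]), np.float64(0.002775051641629751)) [0.571  0.1797 0.0525]
handle (array([0.62609751, 0.14393151, 0.0496831 ]), np.float64(0.0021548856550374835)) [0.6267 0.1441 0.0525]
cube [[ 0.6454 -0.0333  0.032 ]
 [ 0.6638 -0.0509  0.032 ]
 [ 0.645  -0.0708  0.032 ]
 [ 0.6267 -0.0533  0.032 ]] [ 0.64521452 -0.05208722  0.032     ]
cube tri (array([ 0.64745582, -0.05175967,  0.01693544]), np.float64(0.0002075684615721814))
```

Box axis is −33.2°, centre about (0.626,0.142), consistent with sizes. I move over it for a precise view.

>>> jog_arm:
  plan:
    - [5,3.8,28.2,-3,0,0,-59.6]
    - [5,3.8,28.2,-3,0,0,-59.6]
    - [5,3.8,28.2,-3,0,0,-59.6]
    - [5,3.8,28.2,-3,0,0,-59.6]
    - [5,3.8,28.2,-3,0,0,-59.6]
    - [5,3.8,28.2,-3,0,0,-59.6]
    - [5,3.8,28.2,-3,0,0,-59.6]
    - [5,3.8,28.2,-3,0,0,-59.6]
    - [5,3.8,28.2,-3,0,0,-59.6]
    - [5,3.8,28.2,-3,0,0,-59.6]

```text
time_s: 3.3
ee_pos: [0.5601, 0.1888, 0.2014]
ee_rot: [-3.141, -0.0, -0.574]
ft_force: [0.5, 0.1, -0.3]
gripper_width: 0.0502
grip_force: 0.0
```

```bash
python3 - <<'E'
from h import *
s=r.get_state(); print(s['ee_pos'],s['ee_rot'],s['time_s'],s['q'].round(2))
im=grab('wrist','w3.png')
cv2.imwrite('pics/w3c.png',cv2.resize(im[0:240,180:500],None,fx=2.5,fy=2.5,interpolation=cv2.INTER_CUBIC))
E
```

```text
[0.5600708  0.18883626 0.20141327] [-3.14142386e+00 -2.94399380e-05 -5.73735732e-01] 3.3 [ 0.28 -0.06  1.67  0.    1.53  2.43]
```

View pics/w3c.png

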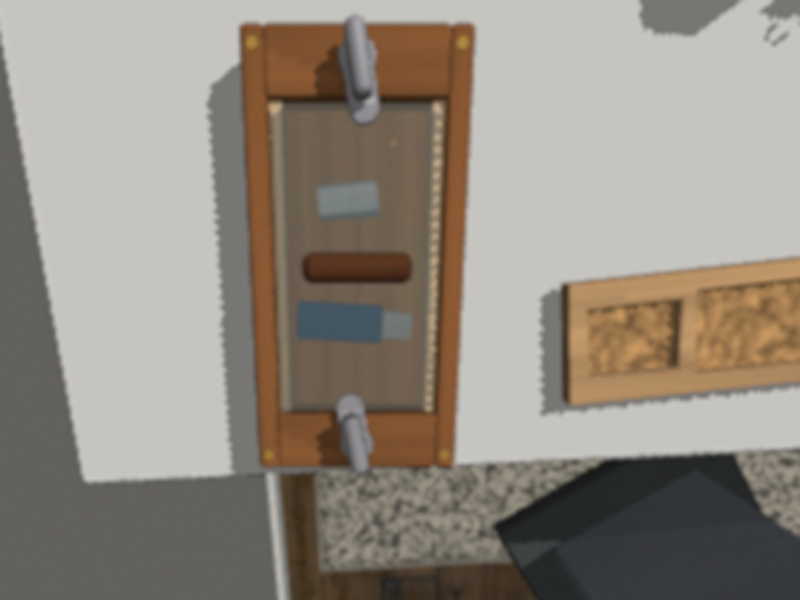

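The view shows rim corners (243,25),(474,25),(455,465),(262,467), handle centre (358,267), far wing top from (354,20) to (361,95), near wing top (349,420)–(361,465), stick (297–411, 321), sharpener (348,199). Both buttons are slightly skewed.

```bash
python3 - <<'E'
from h import *
W=load('w3')[1];T=load('top0')[1];W1=load('w1')[1]
c=lambda p:(180+(p[0]+.5)/2.5-.5,(p[1]+.5)/2.5-.5)
X=np.array([onz(W,c(p),.031) for p in[(243,25),(474,25),(455,465),(262,467)]])
d=(X[0]+X[1]-X[2]-X[3])/2;e=(X[1]+X[2]-X[0]-X[3])/2;ctr=X.mean(0)
print('c',ctr.round(4),np.linalg.norm(d).round(4),np.linalg.norm(e).round(4),'ang',np.degrees(np.arctan2(d[1],d[0])).round(2))
y=d/np.linalg.norm(d)
print('pivots',(ctr-.077*y).round(4),(ctr+.077*y).round(4))
for n,a,b,z in(('farwing',(355,20),(364,92),.0525),('nearwing',(349,420),(361,465),.0525),('farblade',(352,60),(366,118),.0375),('handle ends',(306,267),(410,267),.055)):
    A,B=onz(W,c(a),z),onz(W,c(b),z); v=B-A; print(n,A.round(4),B.round(4),'mid',((A+B)/2).round(4),'len',np.linalg.norm(v).round(4),'ang',np.degrees(np.arctan2(v[1],v[0])).round(1))
print('handle tri',tri(W,c((358,267)),W1,(140+182*.45,180*160/356)))
print('cornersTri',tri(W,c((262,467)),W1,(148.1,89)),tri(W,c((474,25)),W1,(310.1,78.7)))
print('stick',onz(W,c((297,321)),.014),onz(W,c((411,324)),.014),'sh',onz(W,c((348,199)),.018))
E
```

```text
c [0.6254 0.1448 0.031 ] 0.177 0.0896 ang -32.79
pivots [0.5606 0.1865 0.031 ] [0.6901 0.1031 0.031 ]
farwing [0.697  0.1004 0.0525] [0.6762 0.1099 0.0525] mid [0.6866 0.1051 0.0525] len 0.0229 ang 155.4
nearwing [0.5759 0.1817 0.0525] [0.5562 0.1882 0.0525] mid [0.5661 0.185  0.0525] len 0.0207 ang 161.6
farblade [0.6901 0.1062 0.0375] [0.6705 0.1123 0.0375] mid [0.6803 0.1092 0.0375] len 0.0205 ang 162.6
handle ends [0.6371 0.1621 0.055 ] [0.6148 0.1277 0.055 ] mid [0.6259 0.1449 0.055 ] len 0.041 ang -122.9
handle tri (array([0.62611898, 0.14499227, 0.04951746]), np.float64(0.0005910541327445956))
cornersTri (array([0.5734116 , 0.2341718 , 0.01964265]), np.float64(0.0006418092203855897)) (array([0.6754451 , 0.05781094, 0.02542678]), np.float64(0.0020440545988600367))
stick [0.62062495 0.18145139 0.014     ] [0.59091319 0.13803863 0.014     ] sh [0.65105283 0.13355803 0.018     ]
```

>>> jog_arm:
  plan:
    - [4,0.1,-0.2,-14,0,0,14]
    - [4,0.1,-0.2,-14,0,0,14]
    - [4,0.1,-0.2,-14,0,0,14]
    - [4,0.1,-0.2,-16,0,0,14]
    - [4,0.1,-0.2,-16,0,0,14]
    - [0,0.1,-0.2,-16,0,0,14]
    - [0,0.1,-0.2,-16,0,0,14]
    - [0,0.1,-0.2,-16,0,0,14]
    - [0,0.1,-0.2,-16,0,0,14]
    - [0,0.1,-0.2,-16,0,0,14]
    - [0,0.1,-0.2,-16,0,0,14]
  squeeze: 30

```text
time_s: 4.45
ee_pos: [0.562, 0.1862, 0.0434]
ee_rot: [-3.14, -0.003, -0.332]
ft_force: [-1.0, -3.7, 6.1]
gripper_width: 0.0068
grip_force: 32.4
```

>>> jog_arm:
  plan:
    - [0,-0.05,0,0,0,0,75]
    - [0,-0.05,0,0,0,0,75]
    - [0,-0.05,0,0,0,0,75]
    - [0,-0.05,0,0,0,0,75]
    - [0,-0.05,0,0,0,0,75]
    - [0,-0.05,0,0,0,0,75]
    - [0,-0.05,0,0,0,0,75]
    - [0,-0.05,0,0,0,0,75]
    - [0,-0.05,0,0,0,0,75]
    - [0,-0.05,0,0,0,0,75]
    - [0,-0.05,0,0,0,0,75]

```text
time_s: 5.55
ee_pos: [0.5618, 0.1866, 0.0435]
ee_rot: [3.139, -0.003, 0.976]
ft_force: [3.3, 0.4, 6.3]
gripper_width: 0.0069
grip_force: 32.2
```

>>> jog_arm:
  plan:
    - [4,0,0,0,0,0,0]
    - [4,0,0,0,0,0,0]
    - [4,0,0,5,0,0,0]
    - [4,1,-0.6,7,0,0,-8]
    - [4,12.8,-8.4,7,0,0,-76]
    - [4,12.8,-8.4,7,0,0,-76]
    - [4,12.8,-8.4,7,0,0,-76]
    - [4,12.8,-8.4,7,0,0,-76]
    - [4,12.8,-8.4,7,0,0,-76]
    - [4,12.8,-8.4,7,0,0,-76]
    - [4,12.8,-8.4,7,0,0,-76]
    - [4,12.8,-8.4,7,0,0,-76]
    - [4,12.8,-8.4,7,0,0,-76]
    - [4,12.8,-8.4,3,0,0,-76]
    - [4,12.8,-8.4,0.3,0,0,-76]
    - [4,12.8,-8.4,0.3,0,0,-76]

```text
time_s: 7.15
ee_pos: [0.6863, 0.1021, 0.0401]
ee_rot: [3.139, 0.006, -0.346]
ft_force: [0.3, -0.3, -0.6]
gripper_width: 0.0402
grip_force: 0.0
```

>>> jog_arm:
  plan:
    - [0,0,0,0,0,0,0]
    - [0,0,0,0,0,0,0]
    - [0,0,0,0,0,0,0]
    - [0,0,0,0,0,0,0]
    - [0,0,0,0,0,0,0]
    - [0,0,0,0,0,0,0]

```text
time_s: 7.75
ee_pos: [0.6894, 0.1031, 0.0466]
ee_rot: [-3.139, -0.002, -0.348]
ft_force: [1.2, 4.1, 2.0]
gripper_width: 0.0069
grip_force: 31.2
```

>>> jog_arm:
  plan:
    - [0,0,0,-0.3,0,0,75]
    - [0,0,0,-0.3,0,0,75]
    - [0,0,0,-0.3,0,0,75]
    - [0,0,0,-0.3,0,0,75]
    - [0,0,0,-0.3,0,0,75]
    - [0,0,0,-0.3,0,0,75]
    - [0,0,0,-0.3,0,0,75]
    - [0,0,0,-0.3,0,0,75]
    - [0,0,0,-0.3,0,0,75]
    - [0,0,0,-0.3,0,0,75]
    - [0,0,0,-0.3,0,0,75]

```text
time_s: 8.85
ee_pos: [0.6904, 0.1018, 0.0461]
ee_rot: [3.137, -0.003, 0.96]
ft_force: [-4.6, -6.2, 19.9]
gripper_width: 0.0066
grip_force: 34.0
```

>>> jog_arm:
  plan:
    - [5,0,0,0,0,0,0]
    - [5,0,0,0,0,0,0]
    - [5,0,0,5,0,0,0]
    - [5,-6.4,4.2,11,0,0,2.2]
    - [5,-6.4,4.2,11,0,0,2.2]
    - [5,-6.4,4.2,11,0,0,2.2]
    - [5,-6.4,4.2,11,0,0,2.2]

```text
time_s: 9.55
ee_pos: [0.6245, 0.1448, 0.1526]
ee_rot: [3.14, -0.002, 0.999]
ft_force: [-0.1, -0.2, -0.6]
gripper_width: 0.0499
grip_force: 0.0
```

```bash
python3 - <<'E'
from h import *
s=r.get_state(); print(s['ee_pos'],s['ee_rot'],s['time_s'],s['q'].round(2))
im=grab('wrist','w4.png')
E
```

```text
[0.62447982 0.14480288 0.15260646] [ 3.13993305e+00 -1.50508345e-03  9.99179722e-01] 9.55 [ 0.19  0.07  1.62 -0.    1.45  0.76]
```

View pics/w4.png

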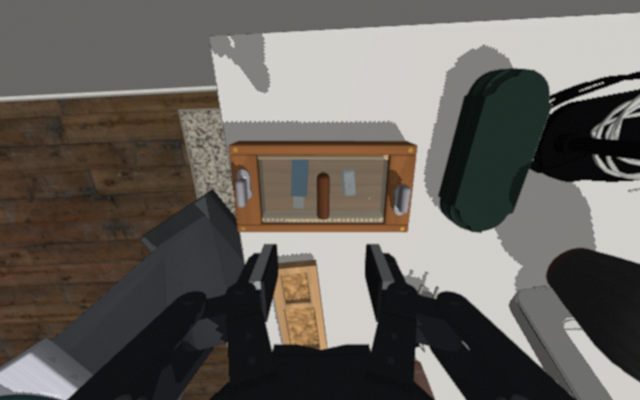

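Both buttons now lie across the ends (242,188),(402,200), clear of the cover; handle at (323,196). Going down on the handle.

>>> jog_arm:
  plan:
    - [5,0.1,0,-5,0,0,0]
    - [5,0.1,0,-9,0,0,0]
    - [5,0.1,0,-11.5,0,0,0]
    - [5,0.1,0,-11.5,0,0,0]
    - [5,0.1,0,-11.5,0,0,0]
    - [0,0.1,0,-11.5,0,0,0]
    - [0,0.1,0,-11.5,0,0,0]
    - [0,0.1,0,-11.5,0,0,0]
    - [0,0.1,0,-11.5,0,0,0]
    - [0,0.1,0,-11.5,0,0,0]
    - [0,0.1,0,-11.5,0,0,0]
    - [0,0.1,0,-11.5,0,0,0]
  squeeze: 50

```text
time_s: 10.8
ee_pos: [0.6261, 0.1444, 0.0377]
ee_rot: [3.14, -0.001, 0.998]
ft_force: [-1.0, 0.1, 6.6]
gripper_width: 0.0106
grip_force: 49.8
```

>>> jog_arm:
  plan:
    - [0,0,0,0.5,0,0,0]
    - [0,0,0,1,0,0,0]
    - [0,0,0,1.5,0,0,0]
    - [0,0,0,2.5,0,0,0]
    - [0,0,0,4,0,0,0]
    - [0,0,0,7,0,0,0]
    - [0,0,0,11,0,0,0]
    - [0,0,0,13,0,0,0]
    - [0,0,0,13,0,0,0]

```text
time_s: 11.7
ee_pos: [0.6267, 0.1445, 0.1714]
ee_rot: [3.137, -0.004, 0.998]
ft_force: [0.1, -0.4, -1.3]
gripper_width: 0.0108
grip_force: 48.9
```

```bash
python3 - <<'E'
from h import *
s=r.get_state(); print(s['ee_pos'],s['ee_rot'],s['ft_force'],s['wrist_torque'])
im=grab('top','t2.png'); a=grab('scene','s2.png')
cv2.imwrite('pics/t2c.png',np.hstack([cv2.resize(im[110:260,130:330],(400,300)),cv2.resize(a[180:330,150:350],(400,300))]))
E
```

```text
[0.62670328 0.14453427 0.17139421] [ 3.13712319 -0.00424148  0.99786329] [ 0.1092765  -0.39497759 -1.31141761] [-0.01886502  0.0238698   0.00715431]
```

View pics/t2c.png

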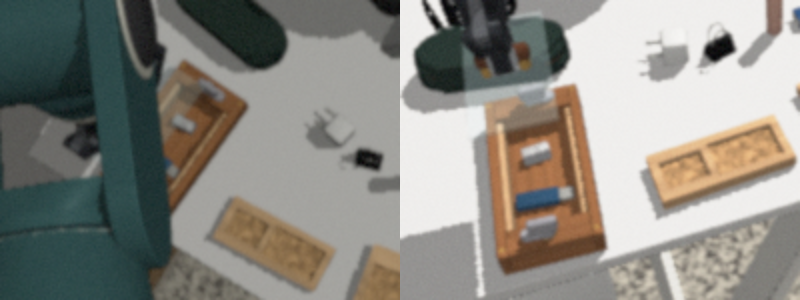

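The cover hangs level over the box; the sharpener (538,152) and stick (543,198) lie inside. Carrying the cover to the notebook.

>>> jog_arm:
  plan:
    - [0,-2,-4,0,0,0,0]
    - [0,-5,-9,0,0,0,7.5]
    - [0,-7,-13.5,0,0,0,7.5]
    - [0,-9,-18,0,0,0,7.5]
    - [0,-11,-22.5,0,0,0,7.5]
    - [0,-13,-27,0,0,0,7.5]
    - [0,-15,-31.5,0,0,0,7.5]
    - [0,-17,-36,0,0,0,7.5]
    - [0,-19.5,-40,0,0,0,7.5]
    - [0,-22,-44,-2,0,0,7.5]
    - [0,-23.5,-47.5,-6,0,0,7.5]
    - [0,-23.5,-47.5,-9,0,0,7.5]
    - [0,-23.5,-47.5,-11,0,0,7.5]
    - [0,-23.5,-47.5,-12,0,0,7.5]
    - [0,-23.5,-47.5,-12,0,0,7.5]
    - [0,-23.5,-47.5,-12,0,0,7.5]

```text
time_s: 13.4
ee_pos: [0.3908, -0.3307, 0.047]
ee_rot: [3.141, 0.0, 1.129]
ft_force: [0.6, -0.4, -1.6]
gripper_width: 0.0111
grip_force: 48.9
```

```bash
python3 - <<'E'
from h import *
s=r.get_state(); print(s['ee_pos'],s['ee_rot'],s['ft_force'],s['q'].round(2))
im=grab('top','t3.png'); 
cv2.imwrite('pics/t3c.png',np.hstack([cv2.resize(im[170:370,330:570],(480,400)),cv2.resize(grab('wrist','w5.png'),(320,400))]))
E
```

```text
[ 0.39083736 -0.33065453  0.04700328] [3.14114398e+00 1.35652122e-04 1.12932297e+00] [ 0.63648213 -0.38823226 -1.58486631] [-0.75 -0.13  1.99  0.    1.28 -0.31]
```

View pics/t3c.png

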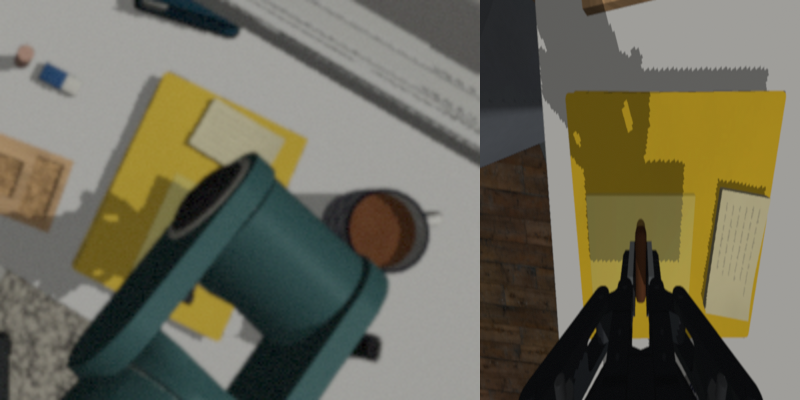

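The cover sits above the free part of the notebook, clear of the pad. Lowering and releasing.

>>> jog_arm:
  plan:
    - [0,0,0,-0.6,0,0,0]
    - [0,0,0,-1.1,0,0,0]
    - [0,0,0,-1.4,0,0,0]
    - [0,0,0,-1.6,0,0,0]
    - [0,0,0,-1.6,0,0,0]
    - [5,0,0,-1.5,0,0,0]
    - [5,0,0,-1.5,0,0,0]
    - [5,0,0,-1.5,0,0,0]
    - [5,0,0,2,0,0,0]
    - [5,0,0,6,0,0,0]
    - [5,0,0,10,0,0,0]
    - [5,0,0,12,0,0,0]

```text
time_s: 14.7
ee_pos: [0.391, -0.3312, 0.1699]
ee_rot: [3.138, 0.001, 1.129]
ft_force: [1.2, 0.6, 0.4]
gripper_width: 0.0501
grip_force: 0.0
```

>>> jog_arm:
  plan:
    - [5,15,10,1,0,0,0]
    - [5,15,10,1,0,0,0]
    - [5,15,10,1,0,0,0]
    - [5,15,10,1,0,0,0]
    - [5,15,10,1,0,0,0]
    - [5,15,10,1,0,0,0]
    - [5,15,10,1,0,0,0]

```text
time_s: 15.4
ee_pos: [0.5399, -0.2311, 0.1761]
ee_rot: [-3.141, 0.0, 1.128]
ft_force: [-0.7, -0.3, -0.1]
gripper_width: 0.05
grip_force: 0.0
```

```bash
python3 - <<'E'
from h import *
s=r.get_state(); print(s['ee_pos'],s['ee_rot'],s['time_s'])
im=grab('wrist','w6.png')
c=load('w6')[1]; print(proj(c,[.573,-.187,.013]),proj(c,[.645,-.052,.03]))
cv2.imwrite('pics/w6c.png',cv2.resize(im[0:240,180:500],None,fx=2.5,fy=2.5,interpolation=cv2.INTER_CUBIC))
E
```

```text
[ 0.53986477 -0.23113557  0.1760923 ] [-3.14123144e+00  1.50035771e-04  1.12827540e+00] 15.4
[332.1742298  132.38702399] [343.87450179 -52.68288332]
```

View pics/w6c.png

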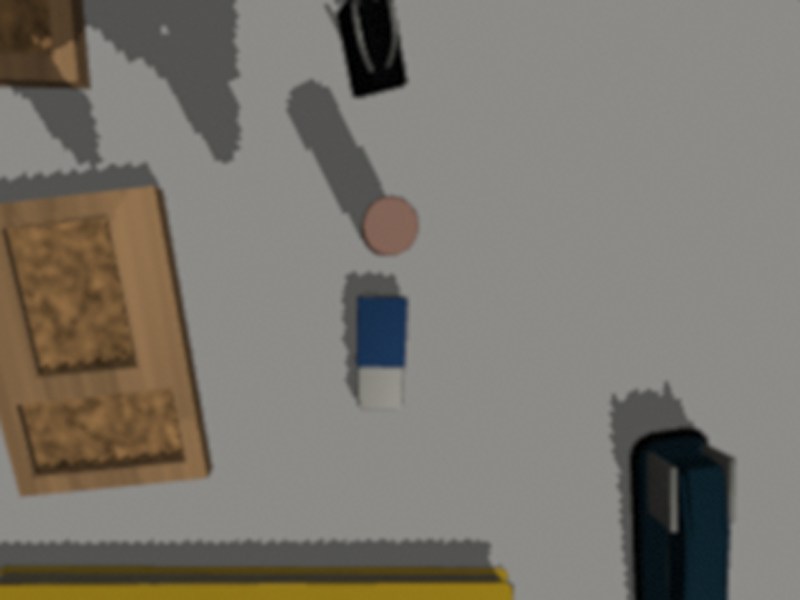

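Eraser top corners at crop px (357,296),(407,296),(403,408),(360,408), balm top at (390,225), travel tray's stick recess (22–185, 390–473).

```bash
python3 - <<'E'
from h import *
W=load('w6')[1];W2=load('w2')[1]
c=lambda p:(180+(p[0]+.5)/2.5-.5,(p[1]+.5)/2.5-.5); c2=lambda p:(290+(p[0]-400)/2,20+p[1]/2)
X=np.array([onz(W,c(p),.013) for p in[(357,296),(407,296),(403,408),(360,408)]])
d=(X[0]+X[1]-X[2]-X[3])/2; print(X.mean(0).round(4),np.linalg.norm(d).round(4),np.linalg.norm(X[0]-X[1]).round(4),'ang',np.degrees(np.arctan2(d[1],d[0])).round(1))
print('tri eraser bluecentre',tri(W,c((381,332)),W2,c2((622,290))),'balm',tri(W,c((390,225)),W2,c2((611,253))))
# travel tray: recess rims
for n,q in(('chg',[(5,225),(108,215),(136,367),(40,375)]),('stick',[(20,405),(172,390),(184,460),(36,473)])):
    Y=np.array([onz(W,c(p),.014) for p in q]);print(n,Y.mean(0).round(4),[np.linalg.norm(Y[i]-Y[(i+1)%4]).round(3) for i in range(4)])
E
```

```text
[ 0.5694 -0.1955  0.013 ] 0.0479 0.0211 ang 65.1
tri eraser bluecentre (array([ 0.57253554, -0.18722506,  0.01094092]), np.float64(0.0006612668151032431)) balm (array([ 0.59085234, -0.15047883,  0.06777456]), np.float64(0.00010020924132777936))
chg [ 0.4614 -0.1186  0.014 ] [np.float64(0.043), np.float64(0.062), np.float64(0.042), np.float64(0.061)]
stick [ 0.4417 -0.1736  0.014 ] [np.float64(0.068), np.float64(0.032), np.float64(0.069), np.float64(0.032)]
```

>>> jog_arm:
  plan:
    - [5,2.95,3.55,-6,0,0,0.5]
    - [5,2.95,3.55,-11,0,0,0.5]
    - [5,2.95,3.55,-15,0,0,0.5]
    - [5,2.95,3.55,-16.9,0,0,0.5]
    - [5,2.95,3.55,-16.9,0,0,0.5]
    - [5,2.95,3.55,-16.9,0,0,0.5]
    - [1,2.95,3.55,-16.9,0,0,0.5]
    - [1,2.95,3.55,-16.9,0,0,0.5]
    - [1,2.95,3.55,-16.9,0,0,0.5]
    - [1,2.95,3.55,-16.9,0,0,0.5]
    - [1,2.95,3.55,-16.9,0,0,0.5]
    - [1,2.95,3.55,-16.9,0,0,0.5]
  squeeze: 30

```text
time_s: 16.65
ee_pos: [0.5709, -0.1959, 0.0098]
ee_rot: [3.138, 0.0, 1.137]
ft_force: [-1.9, -1.0, 8.7]
gripper_width: 0.0203
grip_force: 29.1
```

>>> jog_arm:
  plan:
    - [1,0,0,2,0,0,0]
    - [1,0,0,6,0,0,0]
    - [1,-0.8,2.4,8,0,0,-1.8]
    - [1,-2.4,7,8,0,0,-1.8]
    - [1,-4,11.5,8,0,0,-1.8]
    - [1,-5.5,16,8,0,0,-1.8]
    - [1,-6.8,19.4,7,0,0,-1.8]
    - [1,-6.8,19.4,5,0,0,-1.8]
    - [1,-6.8,19.4,3,0,0,-1.8]
    - [1,-6.8,19.4,3,0,0,-1.8]
    - [1,-6.8,19.4,3,0,0,-1.8]

```text
time_s: 17.75
ee_pos: [0.5023, -0.0013, 0.0385]
ee_rot: [3.141, -0.0, 1.106]
ft_force: [0.5, 0.0, 0.6]
gripper_width: 0.0204
grip_force: 29.6
```

```bash
python3 - <<'E'
from h import *
s=r.get_state(); print(s['ee_pos'],s['ee_rot'],s['time_s'],s['ft_force'],s['gripper_width'])
E
```

```text
[ 0.5023237  -0.00133125  0.03847891] [ 3.14083394e+00 -3.70963614e-04  1.10590581e+00] 17.75 [0.52556717 0.03288103 0.63087263] 0.020394443227162773
```

>>> jog_arm:
  plan:
    - [1,-0.1,0,-1,0,0,0]
    - [1,-0.1,0,-1.7,0,0,0]
    - [1,-0.1,0,-1.7,0,0,0]
    - [1,-0.1,0,-1.7,0,0,0]
    - [4,-0.1,0,-1.7,0,0,0]
    - [4,-0.1,0,-1.7,0,0,0]
    - [4,-0.1,0,-1.4,0,0,0]
    - [4,-0.1,0,3,0,0,0]
    - [4,-0.1,0,8,0,0,0]
    - [4,-0.1,0,13,0,0,0]

```text
time_s: 18.75
ee_pos: [0.5005, -0.0012, 0.1693]
ee_rot: [-3.141, 0.0, 1.106]
ft_force: [0.5, 0.3, -0.5]
gripper_width: 0.0403
grip_force: 0.0
```

```bash
python3 - <<'E'
from h import *
c=load('w6')[1]
s=r.get_state(); print(s['ee_pos'],s['ee_rot'],s['time_s'],s['q'].round(2))
im=grab('wrist','w7.png'); c=load('w7')[1]
for X in([.645,-.052,.03],[.501,-.001,.02],[.606,.16,.014],[.651,.1335,.018]): print(proj(c,X).round())
cv2.imwrite('pics/w7c.png',cv2.resize(im[0:300,100:500],None,fx=2,fy=2,interpolation=cv2.INTER_CUBIC))
E
```

```text
[ 0.50046623 -0.00115702  0.16930318] [-3.14125341e+00  1.37519259e-04  1.10606410e+00] 18.75 [-0.05 -0.25  1.89  0.    1.5   0.41]
[469. 169.]
[322. 184.]
[347. -25.]
[407. -23.]
```

View pics/w7c.png

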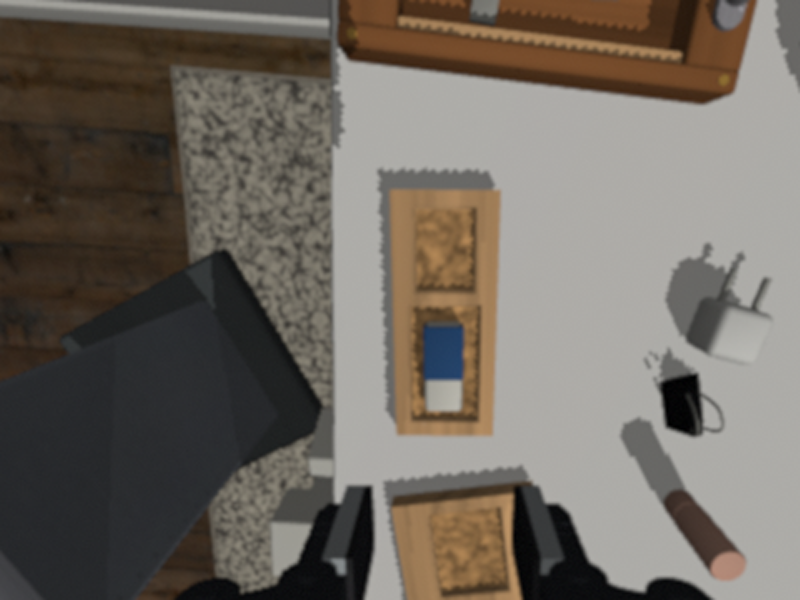

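The eraser lies in its recess (443,365); the sharpener recess is clear (446,250); the charger cube's top corners are about (718,293),(773,315),(756,365),(700,348), pins up.

```bash
python3 - <<'E'
from h import *
im,W=load('w7');W2=load('w2')[1]
c=lambda p:(100+(p[0]+.5)/2-.5,(p[1]+.5)/2-.5); c2=lambda p:(290+(p[0]-400)/2,20+p[1]/2)
for z in(.032,):
    X=np.array([onz(W,c(p),z) for p in[(718,297),(773,317),(756,365),(703,349)]])
    d=(X[0]+X[1]-X[2]-X[3])/2;e=(X[1]+X[2]-X[0]-X[3])/2
    print(X.mean(0).round(4),np.linalg.norm(d).round(4),np.linalg.norm(e).round(4),np.degrees(np.arctan2(d[1],d[0])).round(1),np.degrees(np.arctan2(e[1],e[0])).round(1))
for a,b in zip([(718,297),(773,317),(756,365),(703,349)],[(463,58),(507,40),(523,92),(480,109)]): print(tri(W,c(a),W2,c2(b)))
print('er',onz(W,c((443,365)),.02), 'clip',onz(W,c((690,405)),.03))
# edges in w2 gray around cube
g=cv2.cvtColor(load('w2')[0],cv2.COLOR_BGR2GRAY); print(g[46:76:2,318:354:2])
E
```

```text
[ 0.6446 -0.0476  0.032 ] 0.0262 0.0306 55.3 -44.4
(array([ 0.64785183, -0.03215239,  0.01408514]), np.float64(0.000211317425133074))
(array([ 0.66521111, -0.05061166,  0.02619178]), np.float64(0.0006526869641913245))
(array([ 0.64687067, -0.07004471,  0.03079235]), np.float64(0.0036868341456447093))
(array([ 0.62836365, -0.05277276,  0.02218828]), np.float64(0.0018436119756988355))
er [0.50094268 0.00137333 0.02      ] clip [ 0.61086092 -0.07558809  0.03      ]
[[ 94  74  63  81  94 107 127 144 154 159 162 164 165 163 153 158 158 158]
 [ 95  88  72 104 128 143 151 157 159 161 163 164 166 167 156 158 158 158]
 [ 95  91 100 138 150 155 156 158 159 161 162 164 166 168 161 153 158 158]
 [ 95  88 100 141 154 155 156 158 160 160 162 164 166 167 165 155 158 158]
 [ 95  89  84 130 152 155 157 157 159 161 162 165 166 169 168 154 157 159]
 [ 95  91  71 115 147 154 156 158 159 161 162 164 167 169 170 164 152 159]
 [ 95  94  70  96 139 154 156 157 159 160 163 164 167 170 172 169 155 159]
 [ 95  94  82  77 127 152 156 157 159 161 163 165 167 170 172 172 158 157]
 [ 95  95  91  69 109 147 156 157 159 161 163 166 168 170 172 171 159 157]
 [ 95  95  94  74  88 137 155 157 159 161 164 166 168 169 166 156 144 157]
 [ 95  95  95  86  71 124 152 157 160 161 163 164 161 152 133 125 149 159]
 [ 94  95  95  93  67 103 146 158 159 160 156 146 128 113 117 146 159 159]
 [106  94  94  94  81  82 134 155 153 140 123 110 123 144 156 158 159 158]
 [154 133 107  96  88  63 105 129 116 102 120 146 157 159 158 158 158 159]
 [158 159 154 133 109 104  75 100 124 146 157 158 159 159 159 158 158 158]]
```

>>> jog_arm:
  plan:
    - [7,12,-7.9,0,0,0,-15]
    - [7,12,-7.9,0,0,0,-15]
    - [7,12,-7.9,0,0,0,-15]
    - [7,12,-7.9,0,0,0,-15]
    - [7,12,-7.9,0,0,0,-15]

```text
time_s: 19.3
ee_pos: [0.621, -0.0806, 0.1666]
ee_rot: [-3.14, 0.001, 0.844]
ft_force: [0.3, 0.1, 0.2]
gripper_width: 0.07
grip_force: 0.0
```

```bash
python3 - <<'E'
from h import *
s=r.get_state(); print(s['ee_pos'],s['ee_rot'],s['time_s'],s['q'].round(2))
im=grab('wrist','w8.png'); c=load('w8')[1]
p=proj(c,[.646,-.05,.03]).round().astype(int);print(p)
x0,y0=p[0]-75,max(p[1]-60,0); print(x0,y0)
cv2.imwrite('pics/w8c.png',cv2.resize(im[y0:y0+120,x0:x0+150],None,fx=5,fy=5,interpolation=cv2.INTER_CUBIC))
E
```

```text
[ 0.62103782 -0.08055782  0.16662917] [-3.14029739e+00  7.11029989e-04  8.43672713e-01] 19.3 [-0.17  0.04  1.63  0.    1.48  0.56]
[321 150]
246 90
```

View pics/w8c.png

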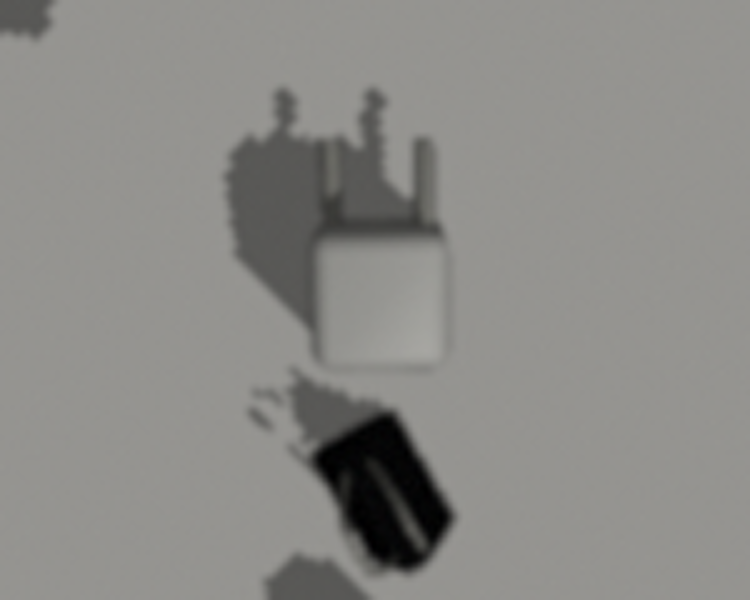

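Cube top corners at (315,235),(447,235),(450,367),(317,369), pins straight up: the tool yaw of 48.3° matches; the clip stands below it with clear sides for the fingers.

```bash
python3 - <<'E'
from h import *
W=load('w8')[1];W2=load('w2')[1];c=lambda p:(246+(p[0]+.5)/5-.5,90+(p[1]+.5)/5-.5)
X=np.array([onz(W,c(p),.032) for p in[(315,233),(448,233),(450,368),(316,368)]])
d=(X[0]+X[1]-X[2]-X[3])/2;print(X.mean(0).round(4),np.linalg.norm(d),np.linalg.norm(X[0]-X[1]),np.degrees(np.arctan2(d[1],d[0])).round(1))
print(tri(W,c((382,301)),load('top0')[1],(160+477/3.4,130+151/3.4)))
E
```

```text
[ 0.6473 -0.0508  0.032 ] 0.02675400347972933 0.025975985048431988 49.0
(array([ 0.64688438, -0.0533903 ,  0.02161888]), np.float64(0.0031505652497719745))
```

>>> jog_arm:
  plan:
    - [7,2.65,2.95,-3,0,0,0.5]
    - [7,2.65,2.95,-8,0,0,0.5]
    - [7,2.65,2.95,-12,0,0,0.5]
    - [7,2.65,2.95,-15.3,0,0,0.5]
    - [7,2.65,2.95,-15.3,0,0,0.5]
    - [7,2.65,2.95,-15.3,0,0,0.5]
    - [2,2.65,2.95,-15.3,0,0,0.5]
    - [2,2.65,2.95,-15.3,0,0,0.5]
    - [2,2.65,2.95,-15.3,0,0,0.5]
    - [2,2.65,2.95,-15.3,0,0,0.5]
    - [2,2.65,2.95,-15.3,0,0,0.5]
    - [2,2.65,2.95,-15.3,0,0,0.5]
    - [2,2.65,2.95,-15.3,0,0,0.5]
  squeeze: 30

```text
time_s: 20.65
ee_pos: [0.6481, -0.0508, 0.0161]
ee_rot: [3.14, -0.001, 0.853]
ft_force: [-1.8, 1.0, 8.9]
gripper_width: 0.027
grip_force: 29.7
```

>>> jog_arm:
  plan:
    - [2,0,0,2,0,0,0]
    - [2,0,0,6,0,0,0]
    - [2,-2,-0.8,9,0,0,4]
    - [2,-6,-2.4,9,0,0,12]
    - [2,-10.5,-4,9,0,0,18]
    - [2,-15,-5.8,9,0,0,21.7]
    - [2,-19,-7.5,7,0,0,21.7]
    - [2,-19,-7.5,4,0,0,21.7]
    - [2,-19,-7.5,3,0,0,21.7]
    - [2,-19,-7.5,3,0,0,21.7]
    - [2,-19,-7.5,3,0,0,21.7]

```text
time_s: 21.75
ee_pos: [0.4584, -0.1256, 0.0454]
ee_rot: [3.141, -0.0, 1.232]
ft_force: [0.0, -0.2, 0.1]
gripper_width: 0.0271
grip_force: 30.2
```

>>> jog_arm:
  plan:
    - [2,0,0,-1,0,0,0]
    - [2,0,0,-1.8,0,0,0]
    - [2,0,0,-1.8,0,0,0]
    - [2,0,0,-1.8,0,0,0]
    - [5,0,0,-1.8,0,0,0]
    - [5,0,0,-1.8,0,0,0]
    - [5,0,0,-1.6,0,0,0]
    - [5,0,0,3,0,0,0]
    - [5,0,0,8,0,0,0]
    - [3.5,2,5,12,0,0,-7]
    - [3.5,12,21,12,0,0,-14]
    - [3.5,12,21,12,0,0,-14]
    - [3.5,12,21,12,0,0,-14]
    - [3.5,12,21,12,0,0,-14]
    - [3.5,12,21,12,0,0,-14]
    - [3.5,12,21,12,0,0,-14]
    - [3.5,12,21,12,0,0,-14]

```text
time_s: 23.45
ee_pos: [0.5771, 0.0837, 0.1643]
ee_rot: [-3.142, 0.0, 0.987]
ft_force: [0.1, -0.4, 0.3]
gripper_width: 0.0348
grip_force: 0.0
```

```bash
python3 - <<'E'
from h import *
s=r.get_state(); print(s['ee_pos'],s['ee_rot'],s['time_s'],s['q'].round(2))
im=grab('wrist','w9.png'); c=load('w9')[1]; hsv=cv2.cvtColor(im,cv2.COLOR_BGR2HSV)
ps=proj(c,[.606,.160,.014]); ph=proj(c,[.651,.1335,.018]); print(ps,ph)
for p in(ps,ph): 
    x,y=p.astype(int); print(hsv[y,x]); 
x0,y0=int(min(ps[0],ph[0]))-60,int(min(ps[1],ph[1]))-60; print('crop',x0,y0)
cav=[proj(c,X) for X in [(.6256,.1448,.006)]];print('boxc',cav)
np.set_printoptions(linewidth=250)
x,y=ph.astype(int); print(hsv[y-16:y+18:2,x-24:x+26:2,1])
h=quad(cv2.inRange(hsv,(95,90,30),(125,255,255)),tuple(map(float,ps))); print('blue',wrect(c,h,.014))
g=cv2.inRange(hsv,(0,0,60),(180,60,255)); y0,x0=y-40,x-40; m=np.zeros_like(g); m[y-22:y+23,x-28:x+29]=g[y-22:y+23,x-28:x+29]
h2=quad(m,tuple(map(float,ph))); print('sharp',wrect(c,h2,.018))
E
```

```text
[0.57709648 0.08368898 0.16427442] [-3.14150332e+00  3.40231277e-04  9.87160758e-01] 23.45 [ 0.1  -0.06  1.73 -0.    1.47  0.68]
[304.00156078 107.47573284] [356.8256589  104.64183469]
[103 152  94]
[ 23   6 162]
crop 244 44
boxc [array([328.55294458, 109.22243825])]
[[159 159 159 160 159 159 161 164 161 161 166 161 163 163 159 160 161 159 159 158 158 157 158 159 161]
 [160 160 157 160 159 159 158 157 157 142  81  64  62  31  44 109 160 160 160 158 159 160 160 161 156]
 [159 158 161 160 160 158 158 160  95  15   3   3   5   5   2  37 161 160 162 160 160 158 160 158 160]
 [159 159 161 159 161 160 161 154  60   0   5   5   5   3   2  26 161 159 159 158 158 159 160 160 159]
 [160 161 160 162 159 161 164 157  60   0   5   6   6   5   3  22 157 158 160 156 158 158 158 158 160]
 [158 160 157 159 161 161 159 160  80   0   5   5   5   5   3  26 152 159 159 159 161 158 157 158 159]
 [159 159 160 161 160 158 160 160  91   0   3   6   6   5   4  22 149 159 159 159 159 160 159 161 163]
 [158 160 159 158 160 158 160 161 100   0   5   5   6   6   6  22 143 158 158 158 157 158 157 157 164]
 [160 15
[... 294 characters left out ...]
2 157]
 [161 162 158 160 161 161 159 159 119   8   4   5   5   4   4   6 111 158 159 158 157 159 161 161 162]
 [159 158 159 162 160 160 159 160 140  16   2   5   6   4   6   7 104 161 158 158 161 158 158 160 160]
 [159 159 158 158 158 160 159 160 148  21   2   2   6   6   6   6  94 161 159 159 160 160 160 160 159]
 [160 158 161 161 158 160 159 159 158  32   2   2   3   6   5  13 109 159 161 160 159 159 159 159 160]
 [159 159 161 161 159 159 161 159 159 133  64  37  45  58  81 107 153 160 158 158 159 160 158 160 161]
 [157 159 159 158 159 158 159 158 160 158 161 152 157 160 162 162 159 160 160 159 160 161 161 159 161]]
blue [609.6 165.6  15.4  38.   53.7]
sharp [650.3 134.2  14.   26.1  63. ]
```

```bash
python3 - <<'E'
from h import *
c3=lambda p:(180+(p[0]+.5)/2.5-.5,(p[1]+.5)/2.5-.5)
a,A=load('w3'); b,B=load('w9')
hb=cv2.cvtColor(b,cv2.COLOR_BGR2HSV)
h=quad(cv2.inRange(hb,(95,90,30),(125,255,255)),(304.,107.)); q=cv2.minAreaRect(h.astype(np.float32))[0]
print('stick',tri(A,c3((340,322)),B,q)); print('sharp',tri(A,c3((348,199)),B,(357.,104.)))
E
```

```text
stick (array([ 0.60867868,  0.16636105, -0.00314709]), np.float64(0.0007521428699306688))
sharp (array([0.65128603, 0.13371501, 0.01756942]), np.float64(0.0005357007835173797))
```

```bash
python3 - <<'E'
from h import *
a,A=load('s2'); b,B=load('w9')
def bl(im,n): 
    h=quad(cv2.inRange(cv2.cvtColor(im,cv2.COLOR_BGR2HSV),(95,90,30),(125,255,255)),n); return cv2.minAreaRect(h.astype(np.float32))[0]
print('stick',tri(A,bl(a,(219.,279.)),B,bl(b,(304.,107.)))); print('sharp',tri(A,(150+136/2-.2,180+150/2),B,(357.,104.)))
E
```

```text
stick (array([0.60940714, 0.16532984, 0.01201555]), np.float64(0.001488888122144066))
sharp (array([0.65128373, 0.13271201, 0.01553569]), np.float64(0.002199915134002749))
```

>>> jog_arm:
  plan:
    - [3.5,2.8,7.55,0,0,0,-2]
    - [3.5,2.8,7.55,0,0,0,-2]
    - [3.5,2.8,7.55,-5,0,0,-2]
    - [3.5,2.8,7.55,-10,0,0,-2]
    - [3.5,2.8,7.55,-13.5,0,0,-2]
    - [3.5,2.8,7.55,-15.4,0,0,-2]
    - [3.5,2.8,7.55,-15.4,0,0,-2]
    - [3.5,2.8,7.55,-15.4,0,0,-2]
    - [0.5,2.8,7.55,-15.4,0,0,-2]
    - [0.5,2.8,7.55,-15.4,0,0,-2]
    - [0.5,2.8,7.55,-15.4,0,0,-2]
    - [0.5,2.8,7.55,-15.4,0,0,-2]
    - [0.5,2.8,7.55,-15.4,0,0,-2]
    - [0.5,2.8,7.55,-15.4,0,0,-2]
  squeeze: 30

```text
time_s: 24.9
ee_pos: [0.6062, 0.1595, 0.012]
ee_rot: [3.14, -0.001, 0.952]
ft_force: [-1.8, -3.5, 7.1]
gripper_width: 0.0156
grip_force: 29.4
```

>>> jog_arm:
  plan:
    - [0.5,0,0,1,0,0,0]
    - [0.5,0,0,3,0,0,0]
    - [0.5,0,0,7,0,0,0]
    - [0.5,0,0,10,0,0,0]
    - [0.5,-2,-4,10,0,0,-8]
    - [0.5,-4,-8,10,0,0,-16]
    - [0.5,-6,-12,10,0,0,-24]
    - [0.5,-8,-16.4,10,0,0,-32]
    - [0.5,-10,-20.6,10,0,0,-40]
    - [0.5,-12,-24.7,10,0,0,-48]
    - [0.5,-14,-28.8,10,0,0,-56]
    - [0.5,-16,-32,10,0,0,-64]
    - [0.5,-16.5,-33.4,10,0,0,-72]
    - [0.5,-16.5,-33.4,9,0,0,-74]
    - [0.5,-16.5,-33.4,5,0,0,-74]
    - [0.5,-16.5,-33.4,2.5,0,0,-74]
    - [0.5,-16.5,-33.4,2.5,0,0,-74]
    - [0.5,-16.5,-33.4,2.5,0,0,-74]

```text
time_s: 26.7
ee_pos: [0.4408, -0.1743, 0.0367]
ee_rot: [3.142, -0.001, -0.339]
ft_force: [0.6, 0.2, -0.3]
gripper_width: 0.0153
grip_force: 29.3
```

>>> jog_arm:
  plan:
    - [0.5,0,0,-1,0,0,0]
    - [0.5,0,0,-1.9,0,0,0]
    - [0.5,0,0,-1.9,0,0,0]
    - [0.5,0,0,-1.9,0,0,0]
    - [2.7,0,0,-1.9,0,0,0]
    - [2.7,0,0,-1.9,0,0,0]
    - [2.7,0,0,-1.7,0,0,0]
    - [2.7,0,0,3,0,0,0]
    - [2.7,0,0,8,0,0,0]
    - [2.7,0,0,12,0,0,0]

```text
time_s: 27.7
ee_pos: [0.4405, -0.1742, 0.1584]
ee_rot: [3.141, -0.002, -0.339]
ft_force: [1.0, -1.1, 0.2]
gripper_width: 0.0271
grip_force: 0.0
```

>>> jog_arm:
  plan:
    - [3.5,3,4,0,0,0,8]
    - [3.5,21,30.8,0,0,0,82.5]
    - [3.5,21,30.8,0,0,0,82.5]
    - [3.5,21,30.8,0,0,0,82.5]
    - [3.5,21,30.8,0,0,0,82.5]
    - [3.5,21,30.8,0,0,0,82.5]
    - [3.5,21,30.8,0,0,0,82.5]
    - [3.5,21,30.8,0,0,0,82.5]
    - [3.5,21,30.8,0,0,0,82.5]
    - [3.5,21,30.8,0,0,0,82.5]
    - [3.5,21,30.8,0,0,0,82.5]
    - [3.5,21,30.8,0,0,0,82.5]
    - [3.5,21,30.8,0,0,0,82.5]

```text
time_s: 29.0
ee_pos: [0.6504, 0.1336, 0.1555]
ee_rot: [3.141, -0.0, 1.098]
ft_force: [-0.4, 0.1, 0.6]
gripper_width: 0.0352
grip_force: 0.0
```

```bash
python3 - <<'E'
from h import *
s=r.get_state(); print(s['ee_pos'],s['ee_rot'],s['time_s'])
im=grab('wrist','w10.png'); c=load('w10')[1]; hsv=cv2.cvtColor(im,cv2.COLOR_BGR2HSV)
ph=proj(c,[.651,.1335,.018]); x,y=ph.astype(int); print(x,y,hsv[y,x])
g=cv2.inRange(hsv,(0,0,60),(180,60,255)); m=np.zeros_like(g); m[y-24:y+25,x-28:x+29]=g[y-24:y+25,x-28:x+29]
print('sharp',wrect(c,quad(m,tuple(map(float,ph))),.018))
E
```

```text
[0.65044266 0.13359571 0.15551941] [ 3.14140030e+00 -1.34261339e-04  1.09798635e+00] 29.0
322 187 [ 20   5 166]
sharp [652.  135.2  13.7  27.4  63.4]
```

>>> jog_arm:
  plan:
    - [3.5,0.1,0.1,-5,0,0,0.4]
    - [3.5,0.1,0.1,-10,0,0,0.4]
    - [3.5,0.1,0.1,-12.5,0,0,0.4]
    - [3.5,0.1,0.1,-14.4,0,0,0.4]
    - [3.5,0.1,0.1,-14.4,0,0,0.4]
    - [3.5,0.1,0.1,-14.4,0,0,0.4]
    - [0.5,0.1,0.1,-14.4,0,0,0.4]
    - [0.5,0.1,0.1,-14.4,0,0,0.4]
    - [0.5,0.1,0.1,-14.4,0,0,0.4]
    - [0.5,0.1,0.1,-14.4,0,0,0.4]
    - [0.5,0.1,0.1,-14.4,0,0,0.4]
    - [0.5,0.1,0.1,-14.4,0,0,0.4]
  squeeze: 30

```text
time_s: 30.25
ee_pos: [0.6523, 0.1349, 0.0132]
ee_rot: [3.14, -0.001, 1.108]
ft_force: [-1.9, -0.2, 7.5]
gripper_width: 0.0136
grip_force: 30.8
```

>>> jog_arm:
  plan:
    - [0.5,0,0,1,0,0,0]
    - [0.5,0,0,4,0,0,0]
    - [0.5,0,0,8,0,0,0]
    - [0.5,-2,-1.3,10,0,0,0]
    - [0.5,-6,-4,10,0,0,0]
    - [0.5,-10,-6.6,9,0,0,0]
    - [0.5,-12.3,-8.1,6,0,0,0]
    - [0.5,-12.3,-8.1,3,0,0,0]
    - [0.5,-12.3,-8.1,2.5,0,0,0]
    - [0.5,-12.3,-8.1,2.5,0,0,0]
    - [0.5,-12.3,-8.1,2.5,0,0,0]

```text
time_s: 31.35
ee_pos: [0.5296, 0.0541, 0.0381]
ee_rot: [3.14, -0.001, 1.108]
ft_force: [-0.2, -0.4, -0.1]
gripper_width: 0.0136
grip_force: 30.0
```

>>> jog_arm:
  plan:
    - [0.5,0,0,-1,0,0,0]
    - [0.5,0,0,-1.9,0,0,0]
    - [0.5,0,0,-1.9,0,0,0]
    - [0.5,0,0,-1.9,0,0,0]
    - [3.2,0,0,-1.9,0,0,0]
    - [3.2,0,0,-1.9,0,0,0]
    - [3.2,0,0,-1.7,0,0,0]
    - [3.2,0,0,3,0,0,0]
    - [3.2,0,0,8,0,0,0]
    - [3.2,-8,-25,19,0,0,0]
    - [3.2,-8,-25,19,0,0,0]
    - [3.2,-8,-25,19,0,0,0]
    - [3.2,-8,-25,19,0,0,0]
    - [3.2,-8,-25,19,0,0,0]
    - [3.2,-8,-25,19,0,0,0]
    - [3.2,-8,-25,19,0,0,0]
    - [3.2,-8,-25,19,0,0,0]

```text
time_s: 33.05
ee_pos: [0.4483, -0.1966, 0.2266]
ee_rot: [3.141, -0.0, 1.106]
ft_force: [-0.5, 0.5, -0.3]
gripper_width: 0.0318
grip_force: 0.0
```

```bash
python3 - <<'E'
from h import *
s=r.get_state(); print(s['ee_pos'],s['time_s'])
a=grab('wrist','w11.png'); b=grab('scene','s3.png')
cv2.imwrite('pics/fin.png',np.vstack([cv2.resize(a[50:250,180:500],(480,300),interpolation=cv2.INTER_CUBIC),cv2.resize(b[130:290,260:516],(480,300),interpolation=cv2.INTER_CUBIC)]))
E
```

```text
[ 0.44827963 -0.19660718  0.22659181] 33.05
```

View pics/fin.png

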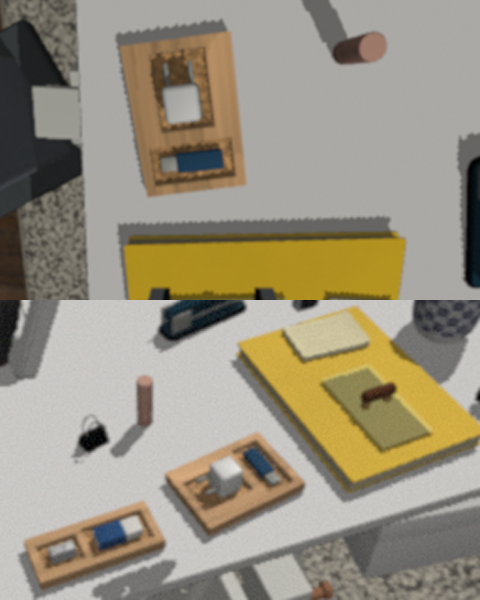

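Everything appears seated: charger (182,103) and stick (192,160) in the travel tray, eraser (117,530) and sharpener (62,549) in the drawing tray, cover flat on the notebook (378,405). A quick numeric check before handing in.

```bash
python3 - <<'E'
from h import *
W=load('w11')[1];S=load('s3')[1];w=lambda p:(180+p[0]*2/3,50+p[1]*2/3);s=lambda p:(260+p[0]*256/480,130+(p[1]-300)*160/300)
def loc(X,o,a):
    a=np.deg2rad(a-90);d=X[:2]-np.array(o);return (np.array([d@[np.cos(a),np.sin(a)],d@[-np.sin(a),np.cos(a)]])*1000).round(1)
D=(.5125,.021);V=(.4532,-.1392);N=(.428,-.347)
print('cube',loc(onz(W,w((182,103)),.04),V,70.5),'want 0,14.5; stick',loc(onz(W,w((192,160)),.016),V,70.5))
print('sharp',loc(onz(S,s((62,547)),.02),D,63.3),'eraser',loc(onz(S,s((118,530)),.021),D,63.3),'cover',loc(onz(S,s((376,407)),.024),N,-25.2))
r.sign_off()
E
```

```text
cube [-0.2 13.6] want 0,14.5; stick [ -0.4 -34.8]
sharp [-0.5 32.7] eraser [ -3.4 -26.7] cover [ -1.2 -47.4]
the job is handed in; nothing more can be done
```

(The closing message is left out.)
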